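# Drop the red keyed hub into the keyway of its paint turntable

### The job

The red keyed hub of the prop-painting turntable is riding on top of the shoulder. Turn it on its spindle, without taking it off, until both tabs drop into the keyway and its disc lies flat on the shoulder, then let go. Do not touch the blue hub: its paint is still wet.

Things in the scene. Friction and masses are not known exactly. Their poses are not given: they have to be found in the camera images.
- hub_red: Red washer, 0.25 kg: disc 66 mm wide; on it a square collar 44 x 44 mm, faces along x and y (the grip). Two tabs 12 mm wide, white-marked, along +x and -x to 44 mm out, 10 mm below the disc. Origin on axis at tab ends, z up: disc z 10-16 mm, collar 16-46. Starts 34 to 90 deg off the keyway, tabs riding on the shoulder; turns easily either way; sinks 10 mm if let go or lowered within 10 deg of it.
- stand_red: Fixed stand of the red hub: round dark base 160 mm wide, 25 mm high; on it an aluminium shoulder block 116 x 100 mm, top at 45 mm, cut right across along x by a straight keyway 32 mm wide, 20 deep, open at both ends (dark floor seen past the hub); central steel spindle 24 mm thick, top at 89 mm, inside the hub's 28 mm bore. Origin: centre of underside, on the table; z up; same both ways round.
- hub_blue: Blue hub, same shape, size and origin as the red one, also riding high, on a second stand like the first (spindles at least 220 mm apart). Wet paint: not to be touched.

How it is judged:
By the outcome, as a careful person would: the job done as asked, in the order asked, and still so for the second after the job is handed in, with the robot touching nothing.
It also fails if it takes over 35 s, if anything falls off the work surface, if the arm or the gripper's body presses on something with over 40 N, if the wrist force passes 120 N, or if a joint passes its speed limit or range.

### The arm

A 6-joint arm with a two-finger parallel gripper is mounted at the origin on the work surface. World frame = base frame: x ahead of the robot, y to its left, z up, the work surface at z = 0. Lengths are in m, angles in rad, forces in N, time in s.
With the tool pointing down it reaches from about 0.375 to 0.9 m from the base axis. Payload 3.1 kg.
Tool frame: the origin (TCP) lies at the very end of the fingers, on their centre line; the grasp point (between the pads) lies 19 mm behind it; x points along the fingers, z is the direction in which the jaws open and shut, and the axes are right-handed (so a half turn about x gives the same grasp; the last joint's range is limited). The gripper opens to 87 mm and grips with 3 to 60 N. Pads are 19 mm wide; open, the fingers measure 117 mm over their backs; the gripper's body (75 mm by 190 mm) begins 51 mm behind the grasp point.
Start: joints at [1.006, 0.527, 1.433, -0, 1.181, -0.178], TCP at [0.235, 0.579, 0.223] pointing down, gripper open.
Joint ranges: [-3.08, 3.08], [-0.75, 2.2], [0.22, 2.44], [-1.43, 4.57], [0, 2.65], [-2.85, 2.85]. Speed limits (rad/s): [2.79, 2.79, 3.14, 3.14, 3.14, 3.14].

### API

Orientations are given as a unit quaternion [x, y, z, w].
In Python, from rig import get_obs, vision, hand_in gives the robot as it stands. The module is installed in compiled form; this text tells all that it offers.
- The arm moves only by the tool step_arm, never from a script. Its arguments are lists of equal length, an entry for each row: "slide": the shift along the world's x, y, z scaled (see below), a list of three; "turn": the turn, a rotation vector about the world's x, y, z scaled (see below), a list of three. In form: {"slide": [[dx, dy, dz], ...], "turn": [[wx, wy, wz], ...]}. A call has 1 to 12 rows; each row is the pose to reach, as a shift and turn from the pose commanded when the call began, turning the shorter way round; what a row does not reach only later rows make up. The controller multiplies each number of a shift by 0.1 m and each number of a turn by 2 pi rad. A row lasts 1/10 s, in which the tool goes at most 50 mm and 8.59 degrees, less where a joint would pass 70% of its speed; a pose out of reach is approached as far as the arm can. A call with a number of a shift or a turn outside -1 to 1 is refused whole. A call with a gripper value outside its range is refused whole. "jaw" is the opening, from 0 (shut) to 1 (fully open), set as the call begins (left out, the last holds). The fingers move at their own pace and stop on an object; "newtons" is the grip in N (left out, the last holds). Time passes only in rows, so rows that repeat a pose let the fingers close. It gives the time, the measured TCP pose, the force and the opening at its end, in the units of the state.
- get_obs(): the state, without advancing time (a new reading comes with each control period).
- vision.camera(name): name is "scene" or "side" or "wrist"; returns a dict with "image" (480x640x3 uint8, red, green, blue), "depth" (480x640 float32, m along the optical axis (not along the pixel's ray), 0 where there is no reading), "mtx" (3x3 intrinsics, pixels), "T" (4x4, takes a point from camera to world coordinates). Camera axes: x right, y down, z forward; pixel columns grow to the right and rows downward; lengths in m; the calibration is good to about 2 mm. A picture is of the moment at which its call begins.
- hand_in(): hands the job in, once; it reports no verdict.
Trained networks look in a picture, given as the dict that the camera call returned (one of the last four; its "shot" number tells which), for a name from the list of things; names that differ only in an ending like _2 or _b are one class to them, and where a whole thing is asked for, a point or a joint stands for the part that bears it (a point fixed in the world has none). Each returns a list of dicts, best first, with "p" (0 to 1); they miss things now and then, are a little off and sometimes report something else, mostly with a low value. They report only what shows in the picture. A call takes as long as a camera call.
- vision.silhouettes(picture, thing): "mask" (480x640 bool, what is visible of it) and "centre" ([column, row] in pixels, amid what is visible of it).
- vision.spot_point(picture, thing): "centre" ([column, row] in pixels: a listed point, or the origin of a listed thing).
The state is a dict: "time": time; "q": joint angles; "joint_velocities": joint speeds; "joint_torque": joint torques, N m; "position": TCP position; "tool_rot": TCP orientation; "ft_force": force on the tool from outside, world axes, zero at the start; "moment": the same for the moment, N m; "grip_width": finger opening in m.
Only numpy, scipy, OpenCV 4.12 (cv2) and the standard library are available. Lean on these libraries where they do the work, as an engineer would, in place of code of your own. Each camera call takes 0.05 s, during which the arm holds its last target.

## Working session

There is one attempt and no reset: what is moved stays moved. The work goes in short steps, Python scripts to look and compute and a tool call to move; the robot and the scene stay as the last step left them, time stands still between calls to the robot, and variables do not carry over. Pictures are saved under pics/ and viewed, and the job is handed in when it is done.

Besides the shell and the picture viewer there is one more tool, called after "Call:" by a JSON object that holds its "fn" and its "kwargs", one argument or row to a line. step_arm: Moves the arm, as the interface text tells. Its arguments: {"type":"object","properties":{"slide":{"type":"array"},"turn":{"type":"array"},"jaw":{"type":"number"},"newtons":{"type":"number"}},"required":["slide","turn"]}

```bash
mkdir -p pics
python3 - <<'E'
from rig import get_obs, vision
import cv2,pickle
o=get_obs();print(o)
d={}
for n in ["scene","side","wrist"]:
    c=vision.camera(n);d[n]=c
    cv2.imwrite(f"pics/{n}0.png",cv2.cvtColor(c["image"],cv2.COLOR_RGB2BGR))
    for t in ["hub_red","stand_red","hub_blue"]:
        print(n,t,[(round(r["p"],2),r["centre"]) for r in vision.spot_point(c,t)][:3])
pickle.dump(d,open("d0.pkl","wb"))
E
```

```text
{'time': 0.0, 'q': array([ 1.00647171e+00,  5.28483139e-01,  1.43388424e+00, -1.57570321e-05,
        1.18134801e+00, -1.78495557e-01]), 'joint_velocities': array([-0.00162169, -0.00024757,  0.00065493,  0.00035478,  0.00217831,
       -0.00058148]), 'joint_torque': array([-9.64483988e-04, -4.40038455e+01, -1.76589561e+01,  6.30873931e-02,
        5.83639496e-02, -1.75105324e-04]), 'position': array([0.2347925 , 0.57845417, 0.22156692]), 'tool_rot': array([-0.39517289,  0.58726842,  0.39455965,  0.58589835]), 'ft_force': array([-0.26125607, -0.16898111, -0.46652355]), 'moment': array([-0.02037285, -0.07614721, -0.0014509 ]), 'grip_width': 0.08688842053878021}
scene hub_red [(0.75, [477.0, 242.3])]
scene stand_red [(0.58, [471.0, 262.0])]
scene hub_blue [(0.68, [200.3, 210.2])]
side hub_red [(0.95, [356.3, 374.8])]
side stand_red [(0.88, [352.8, 399.5])]
side hub_blue [(0.96, [362.9, 182.8]), (0.64, [354.8, 398.8])]
wrist hub_red []
wrist stand_red []
wrist hub_blue []
```

View pics/scene0.png

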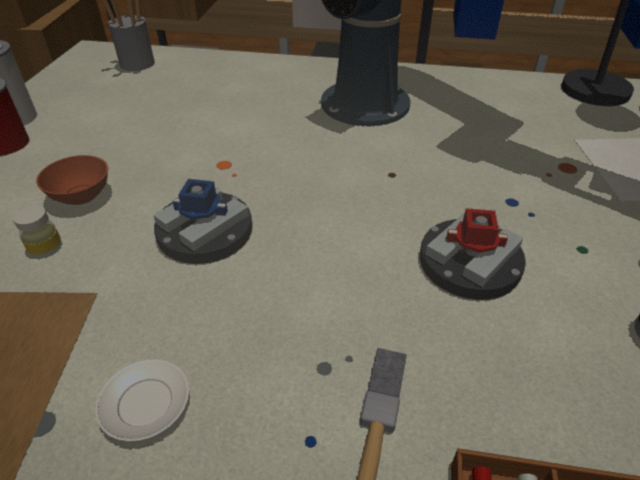

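View pics/side0.png

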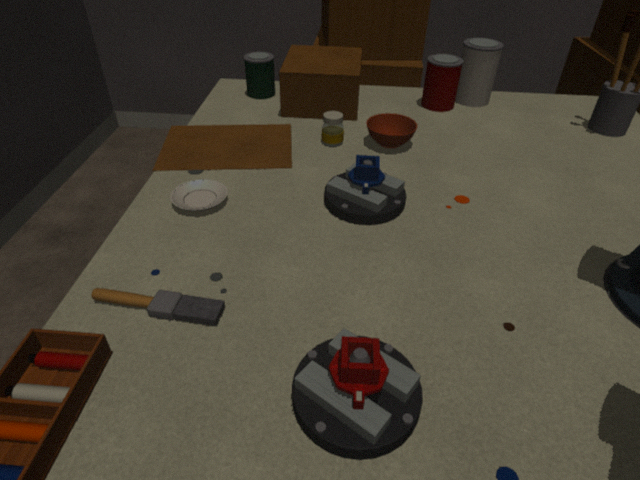

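View pics/wrist0.png

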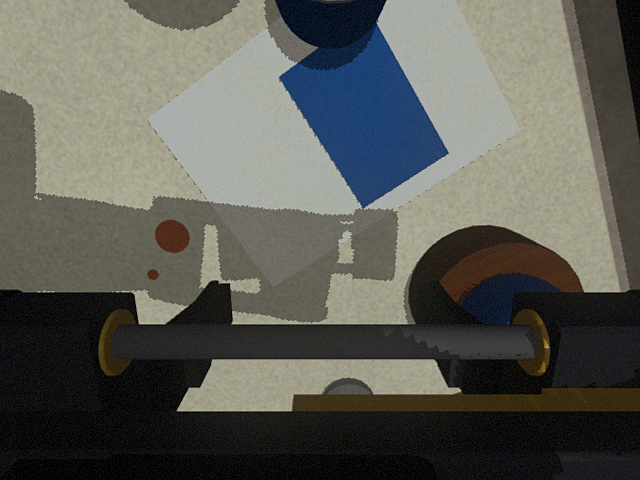

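The red hub is at about (480,232) in the scene view and (358,368) in the side view. The keyway runs diagonally, with the tabs well off it. The blue hub is well away, at (198,200) in the scene view. Next I'll measure from depth.

```bash
cat > h.py <<'E'
import numpy as np,cv2
def cloud(c):
    d=c["depth"];K=c["mtx"];v,u=np.mgrid[:480,:640]
    P=np.stack([(u-K[0,2])*d/K[0,0],(v-K[1,2])*d/K[1,1],d],-1)
    W=P@c["T"][:3,:3].T+c["T"][:3,3]
    W[d<=0]=np.nan
    return W
def topview(cs,cx,cy,half=0.1,res=0.0005,zmin=0.01,zmax=0.12):
    n=int(2*half/res);im=np.zeros((n,n,3),np.uint8);zb=np.full((n,n),-1.)
    for c in cs:
        W=cloud(c).reshape(-1,3);C=c["image"].reshape(-1,3)
        ok=(abs(W[:,0]-cx)<half)&(abs(W[:,1]-cy)<half)&(W[:,2]<zmax)
        for p,q in zip(W[ok],C[ok]):
            i=int((cx+half-p[0])/res);j=int((cy+half-p[1])/res)
            for a in(0,1,2):
              for b in (0,1,2):
                I=min(i+a,n-1);J=min(j+b,n-1)
                if p[2]>zb[I,J]: zb[I,J]=p[2];im[I,J]=q
    return im,zb
E
python3 - <<'E'
import pickle,numpy as np,cv2
from h import *
d=pickle.load(open("d0.pkl","rb"))
for n in ["scene","side"]:
    c=d[n];W=cloud(c);hsv=cv2.cvtColor(c["image"],cv2.COLOR_RGB2HSV)
    print(n,c["T"][:3,3])
    (u0,v0)=(477,242) if n=="scene" else (356,375)
    m=np.zeros((480,640),bool);m[v0-80:v0+80,u0-80:u0+80]=1
    red=m&((hsv[...,0]<6)|(hsv[...,0]>174))&(hsv[...,1]>140)&(hsv[...,2]>50)
    R=W[red];print("red",red.sum(),np.nanpercentile(R,[1,50,99],axis=0).round(4).tolist())
    top=R[(R[:,2]>np.nanpercentile(R[:,2],99)-0.006)]
    r=cv2.minAreaRect((top[:,:2]*1000).astype(np.float32));print("collar top",r,np.median(top[:,2]))
    al=m&(hsv[...,1]<60)&(abs(W[...,2]-0.045)<0.004)
    A=W[al];r=cv2.minAreaRect((A[:,:2]*1000).astype(np.float32));print("block",al.sum(),r)
    sp=m&(hsv[...,1]<90)&(W[...,2]>0.08)
    print("spindle",sp.sum(),np.nanmean(W[sp],0),np.ptp(W[sp],axis=0) if sp.any() else 0)
    im,zb=topview([c],R[:,0].mean(),R[:,1].mean())
    cv2.imwrite(f"pics/top_{n}.png",cv2.cvtColor(im,cv2.COLOR_RGB2BGR))
    for t in((0.09))and[]: pass
a,b=[cv2.imread(f"pics/top_{n}.png") for n in("scene","side")]
cv2.imwrite("pics/top.png",np.hstack([a,b]))
E
```

```text
scene [1.10348496 0.07777522 0.572118  ]
red 1324 [[0.4798, 0.1755, 0.0492], [0.5197, 0.2138, 0.0734], [0.5334, 0.2551, 0.0918]]
collar top ((500.9573669433594, 215.44781494140625), (44.93147659301758, 43.0697135925293), 1.2302600145339966) 0.09001611147013511
block 1523 ((499.1392517089844, 216.3150634765625), (100.67142486572266, 120.58406829833984), 56.440677642822266)
spindle 112 [0.49932103 0.21488507 0.08724761] [0.03611343 0.04517988 0.01002567]
side [0.52001374 0.55285705 0.52354739]
red 1629 [[0.4665, 0.1821, 0.0424], [0.4986, 0.2292, 0.0712], [0.5312, 0.2598, 0.0918]]
collar top ((498.34051513671875, 217.30615234375), (44.01169967651367, 44.55936050415039), 1.5749017000198364) 0.09020159676511694
block 3328 ((498.08294677734375, 217.08438110351562), (102.26039123535156, 116.26988220214844), 56.33646774291992)
spindle 219 [0.4985466  0.21925965 0.08668505] [0.02165935 0.0177804  0.01053073]
```

View pics/top.png

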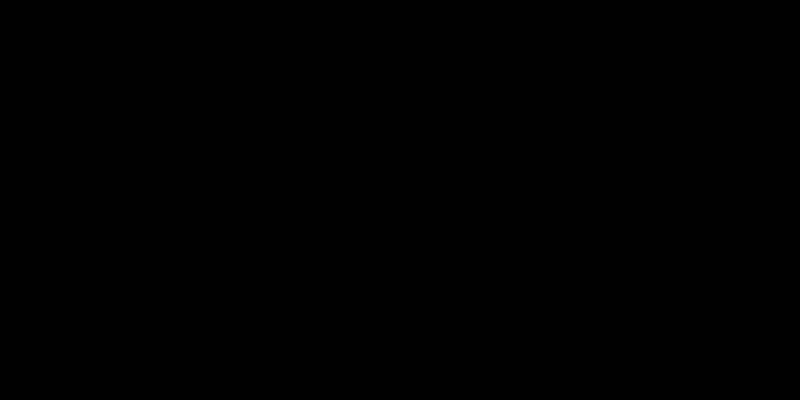

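Run:
```python
import pickle,numpy as np,cv2
from h import *
d=pickle.load(open("d0.pkl","rb"))
ims=[]
for n in ["scene","side"]:
    im,zb=topview([d[n]],.4985,.2168);ims.append(im)
    c=d[n];W=cloud(c);hsv=cv2.cvtColor(c["image"],cv2.COLOR_RGB2HSV)
    # white tab marks
    near=(np.hypot(W[...,0]-.4985,W[...,1]-.2168)<.05)&(np.hypot(W[...,0]-.4985,W[...,1]-.2168)>.036)&(W[...,2]>.049)&(W[...,2]<.065)
    P=W[near]; 
    if len(P): print(n,len(P),np.unique(np.round(np.degrees(np.arctan2(P[:,1]-.2168,P[:,0]-.4985)),-1),return_counts=True))
    dark=(abs(W[...,2]-.025)<.004)&(np.hypot(W[...,0]-.4985,W[...,1]-.2168)<.057)
    P=W[dark]; print(np.unique(np.round(np.degrees(np.arctan2(P[:,1]-.2168,P[:,0]-.4985)),-1),return_counts=True))
cv2.imwrite("pics/topb.png",cv2.cvtColor(np.hstack(ims),cv2.COLOR_RGB2BGR))
```

```text
scene 139 (array([-100.,  -90.,  -80.,  -70.,  -50.,  -40.,  -10.,    0.,   10.,
         80.,   90.,  100.]), array([ 4, 21, 50,  1,  1,  5,  1,  3,  1, 34, 17,  1]))
(array([-110., -100.,  -90.,  -80.,  -70.,  -60.,  -50.,  -40.,  -30.,
        -20.,  -10.,    0.,   10.,   30.,   40.,   50.,   60.,   70.,
         80.]), array([ 1,  7, 12, 12, 23, 42, 81, 87, 87, 54, 11,  6,  1,  8, 17, 25, 24,
       21, 14]))
side 140 (array([ 80.,  90., 100.]), array([15, 83, 42]))
(array([-50., -40., -30.,  30.,  40.,  50.,  60.,  70.,  80.,  90., 130.,
       140., 150., 160., 170., 180.]), array([ 36,  53,  50,  16,  40,  54,  55,  50,  34,   2,   5, 121, 157,
       150,  76,   8]))
```

View pics/topb.png

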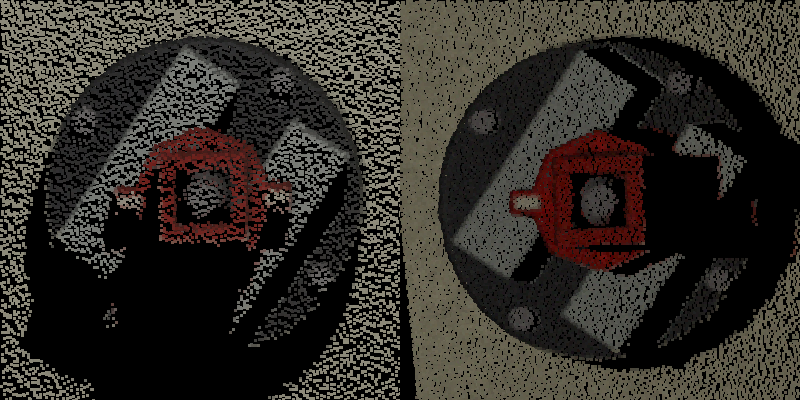

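Run:
```python
from rig import get_obs
import numpy as np
from scipy.spatial.transform import Rotation as R
o=get_obs();r=R.from_quat(o["tool_rot"]).as_matrix();print(r.round(4));
y=np.degrees(np.arctan2(r[1,2],r[0,2]));print("jaw yaw",y, "q1 deg",np.degrees(o["q"][[0,5]]))
for t in(1.4,91.4,-88.6,-178.6): print(t,"turn",(t-y+180)%360-180, ((t-y+180)%360-180)/360)
print((np.array([.4985,.2168])-o["position"][:2])*10)
```

```text
[[ 0.     -0.9265  0.3763]
 [ 0.      0.3763  0.9265]
 [-1.      0.      0.    ]]
jaw yaw 67.89572814937634 q1 deg [ 57.6685241  -10.22744141]
1.4 turn -66.49572814937633 -0.18471035597048982
91.4 turn 23.504271850623667 0.06528964402951018
-88.6 turn -156.49572814937633 -0.4347103559704898
-178.6 turn 113.5042718506237 0.31528964402951026
[ 2.63352385 -3.62268262]
```

Call:
{"fn": "step_arm", "kwargs": {
  "slide": [
    [0.22,-0.3,0],
    [0.44,-0.6,0],
    [0.66,-0.9,0],
    [0.66,-0.9,0]
  ],
  "turn": [
    [0,0,-0.015],
    [0,0,-0.03],
    [0,0,-0.046],
    [0,0,-0.046]
  ],
  "jaw": 1
}}

```text
time: 1.0
position: [0.3033, 0.486, 0.2226]
tool_rot: [-0.305, 0.638, 0.304, 0.638]
ft_force: [1.0, 0.4, 0.9]
grip_width: 0.087
```

Call:
{"fn": "step_arm", "kwargs": {
  "slide": [
    [0.22,-0.3,0],
    [0.44,-0.6,0],
    [0.66,-0.9,0],
    [0.66,-0.9,0]
  ],
  "turn": [
    [0,0,-0.015],
    [0,0,-0.03],
    [0,0,-0.046],
    [0,0,-0.046]
  ]
}}

```text
time: 1.4
position: [0.3695, 0.3969, 0.2227]
tool_rot: [-0.21, 0.675, 0.209, 0.676]
ft_force: [-0.6, 0.9, -0.6]
grip_width: 0.0873
```

Call:
{"fn": "step_arm", "kwargs": {
  "slide": [
    [0.22,-0.3,0],
    [0.44,-0.6,0],
    [0.66,-0.9,0],
    [0.66,-0.9,0]
  ],
  "turn": [
    [0,0,-0.015],
    [0,0,-0.03],
    [0,0,-0.046],
    [0,0,-0.046]
  ]
}}

```text
time: 1.8
position: [0.4358, 0.3075, 0.2228]
tool_rot: [-0.111, 0.698, 0.111, 0.699]
ft_force: [0.0, -0.1, -0.4]
grip_width: 0.0872
```

Call:
{"fn": "step_arm", "kwargs": {
  "slide": [
    [0.22,-0.3,0],
    [0.44,-0.6,0],
    [0.65,-0.92,0],
    [0.65,-0.92,0],
    [0.65,-0.92,0]
  ],
  "turn": [
    [0,0,-0.015],
    [0,0,-0.03],
    [0,0,-0.046],
    [0,0,-0.046],
    [0,0,-0.046]
  ]
}}

```text
time: 2.3
position: [0.4979, 0.2179, 0.2225]
tool_rot: [-0.01, 0.707, 0.011, 0.707]
ft_force: [-0.8, 0.2, -0.5]
grip_width: 0.0869
```

Run:
```python
from rig import get_obs,vision
from h import *
from scipy.spatial.transform import Rotation as R
o=get_obs();r=R.from_quat(o["tool_rot"]).as_matrix();print(o["position"],np.degrees(np.arctan2(r[1,2],r[0,2])))
c=vision.camera("wrist");cv2.imwrite("pics/wrist1.png",cv2.cvtColor(c["image"],cv2.COLOR_RGB2BGR))
W=cloud(c);hsv=cv2.cvtColor(c["image"],cv2.COLOR_RGB2HSV)
red=((hsv[...,0]<6)|(hsv[...,0]>174))&(hsv[...,1]>140)&(hsv[...,2]>40)&(abs(W[...,2]-.091)<.005)
print(red.sum(),cv2.minAreaRect((W[red][:,:2]*1000).astype(np.float32)),np.nanmedian(W[red],0))
```

```text
[0.49789267 0.21787998 0.222472  ] 1.7161644603776325
1723 ((498.8130798339844, 216.15084838867188), (43.994232177734375, 44.39726257324219), 1.2208138704299927) [0.49910717 0.21786411 0.09122871]
```

View pics/wrist1.png

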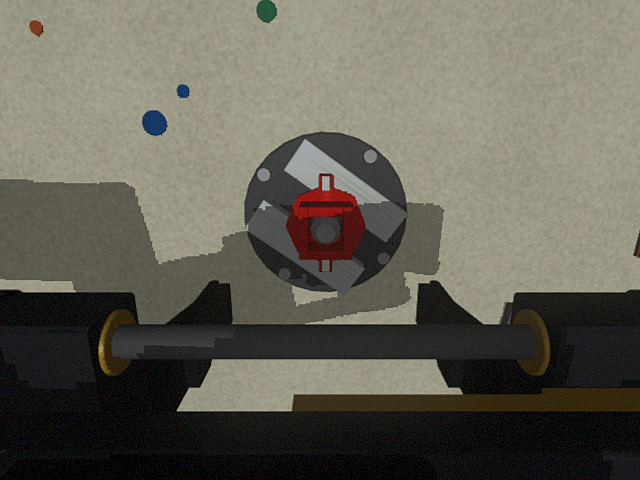

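The wrist picture shows the hub at (325,230), with its tabs along y and the keyway oblique. Its centre is about (0.4988, 0.2163) and the collar is at 1.3 deg. Descending now.

Call:
{"fn": "step_arm", "kwargs": {
  "slide": [
    [0,-0.1,-0.4],
    [0.08,-0.15,-0.8],
    [0.08,-0.15,-1.0],
    [0.08,-0.15,-1.0]
  ],
  "turn": [
    [0,0,-0.001],
    [0,0,-0.001],
    [0,0,-0.001],
    [0,0,-0.001]
  ]
}}

```text
time: 2.75
position: [0.5027, 0.2032, 0.1197]
tool_rot: [-0.009, 0.71, 0.009, 0.704]
ft_force: [0.1, -0.2, -0.2]
grip_width: 0.0875
```

Call:
{"fn": "step_arm", "kwargs": {
  "slide": [
    [0,0,-0.2],
    [0,0,-0.4],
    [0,0,-0.56],
    [0,0,-0.56],
    [0,0,-0.56]
  ],
  "turn": [
    [0,0,0],
    [0,0,0],
    [0,0,0],
    [0,0,0],
    [0,0,0]
  ]
}}

```text
time: 3.25
position: [0.5064, 0.2032, 0.0677]
tool_rot: [-0.008, 0.707, 0.009, 0.708]
ft_force: [0.6, 0.8, 0.1]
grip_width: 0.0872
```

Call:
{"fn": "step_arm", "kwargs": {
  "slide": [
    [0,0,0],
    [0,0,0],
    [0,0,0],
    [0,0,0],
    [0,0,0],
    [0,0,0],
    [0,0,0],
    [0,0,0]
  ],
  "turn": [
    [0,0,0],
    [0,0,0],
    [0,0,0],
    [0,0,0],
    [0,0,0],
    [0,0,0],
    [0,0,0],
    [0,0,0]
  ],
  "jaw": 0.4,
  "newtons": 15
}}

```text
time: 4.05
position: [0.5026, 0.2014, 0.066]
tool_rot: [-0.009, 0.71, 0.008, 0.704]
ft_force: [-5.6, -0.9, 3.8]
grip_width: 0.0445
```

I made a unit slip in that descent: the lateral shift was ten times too large, so the grasp is about 14 mm off-centre. I'll open, re-centre and regrip.

Call:
{"fn": "step_arm", "kwargs": {
  "slide": [
    [0,0,0],
    [0,0,0],
    [0,0,0],
    [0,0,0],
    [0,0,0],
    [0,0,0],
    [-0.04,0.06,0],
    [-0.076,0.13,0],
    [-0.076,0.13,0],
    [-0.076,0.13,0],
    [-0.076,0.13,0]
  ],
  "turn": [
    [0,0,0],
    [0,0,0],
    [0,0,0],
    [0,0,0],
    [0,0,0],
    [0,0,0],
    [0,0,0],
    [0,0,0],
    [0,0,0],
    [0,0,0],
    [0,0,0]
  ],
  "jaw": 1
}}

```text
time: 5.15
position: [0.4986, 0.2152, 0.0666]
tool_rot: [-0.008, 0.707, 0.008, 0.707]
ft_force: [0.3, -1.2, 0.9]
grip_width: 0.0872
```

Run:
```python
from rig import get_obs,vision
from h import *
from scipy.spatial.transform import Rotation as R
o=get_obs();r=R.from_quat(o["tool_rot"]).as_matrix();print(o["position"],o["ft_force"],o["grip_width"],np.degrees(np.arctan2(r[1,2],r[0,2])))
a=[]
for n in("scene","side"):
    c=vision.camera(n);a.append(c["image"][120:360,300:620] if n=="scene" else c["image"][240:480,200:520])
    W=cloud(c);hsv=cv2.cvtColor(c["image"],cv2.COLOR_RGB2HSV)
    red=((hsv[...,0]<6)|(hsv[...,0]>174))&(hsv[...,1]>140)&(hsv[...,2]>40)&(abs(W[...,2]-.09)<.005)&(np.hypot(W[...,0]-.5,W[...,1]-.217)<.04)
    print(red.sum(),cv2.minAreaRect((W[red][:,:2]*1000).astype(np.float32)))
cv2.imwrite("pics/s1.png",cv2.cvtColor(np.hstack(a),cv2.COLOR_RGB2BGR))
```

```text
[0.4985602  0.21517295 0.0665666 ] [ 0.28175564 -1.17334755  0.9325165 ] 0.08718475716624247 1.3176005136210966
0 ((0.0, 0.0), (0.0, 0.0), 0.0)
767 ((499.7061767578125, 220.79917907714844), (44.070587158203125, 41.84287643432617), 5.839720726013184)
```

View pics/s1.png

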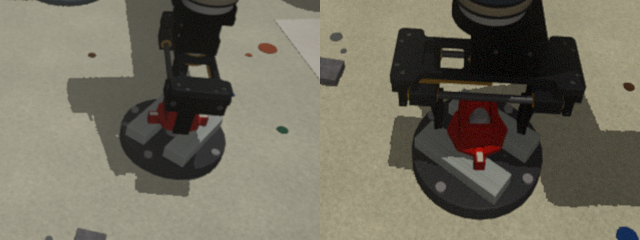

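The hub is still on its spindle with little change, and the fingers now straddle it centrally. Regripping.

Call:
{"fn": "step_arm", "kwargs": {
  "slide": [
    [0,0.01,0],
    [0,0.01,0],
    [0,0.01,0],
    [0,0.01,0],
    [0,0.01,0],
    [0,0.01,0],
    [0,0.01,0],
    [0,0.01,0]
  ],
  "turn": [
    [0,0,0],
    [0,0,0],
    [0,0,0],
    [0,0,0],
    [0,0,0],
    [0,0,0],
    [0,0,0],
    [0,0,0]
  ],
  "jaw": 0.4,
  "newtons": 20
}}

```text
time: 6.05
position: [0.4998, 0.2161, 0.0669]
tool_rot: [-0.008, 0.706, 0.008, 0.708]
ft_force: [1.9, -1.2, -0.0]
grip_width: 0.045
```

Call:
{"fn": "step_arm", "kwargs": {
  "slide": [
    [0,0,0],
    [0,0,0],
    [0,0,0],
    [0,0,0],
    [0,0,0],
    [0,0,0],
    [0,0,0],
    [0,0,0],
    [0,0,0],
    [0,0,0],
    [0,0,0],
    [0,0,0]
  ],
  "turn": [
    [0,0,0.01],
    [0,0,0.026],
    [0,0,0.042],
    [0,0,0.058],
    [0,0,0.074],
    [0,0,0.09],
    [0,0,0.106],
    [0,0,0.122],
    [0,0,0.138],
    [0,0,0.153],
    [0,0,0.153],
    [0,0,0.153]
  ]
}}

```text
time: 7.25
position: [0.498, 0.2157, 0.066]
tool_rot: [-0.333, 0.624, 0.333, 0.623]
ft_force: [1.1, -1.9, -3.8]
grip_width: 0.045
```

Run:
```python
from rig import get_obs,vision
from h import *
from scipy.spatial.transform import Rotation as R
o=get_obs();r=R.from_quat(o["tool_rot"]).as_matrix();print(o["position"],o["ft_force"],o["moment"],o["grip_width"],np.degrees(np.arctan2(r[1,2],r[0,2])))
a=[]
for n in("scene","side"):
    c=vision.camera(n);a.append(c["image"][120:360,300:620] if n=="scene" else c["image"][240:480,200:520])
cv2.imwrite("pics/s2.png",cv2.cvtColor(np.hstack(a),cv2.COLOR_RGB2BGR))
```

```text
[0.49800272 0.21567994 0.06603528] [ 1.0561939  -1.87033891 -3.76186608] [-3.79005296e-01 -2.35700103e-01 -1.49313540e-04] 0.04500909845133087 56.26139610469509
```

View pics/s2.png

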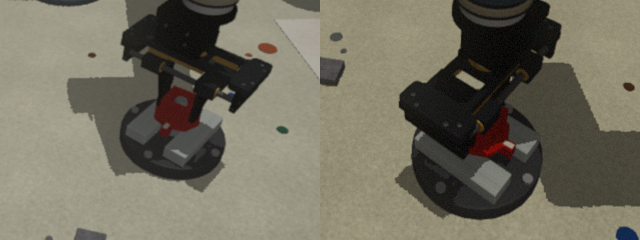

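The tabs now line up with the keyway: tool yaw is 56.3 deg against a keyway of 56.4. Lowering gently while still gripped.

Call:
{"fn": "step_arm", "kwargs": {
  "slide": [
    [0,0,-0.03],
    [0,0,-0.06],
    [0,0,-0.08],
    [0,0,-0.095],
    [0,0,-0.095]
  ],
  "turn": [
    [0,0,0],
    [0,0,0],
    [0,0,0],
    [0,0,0],
    [0,0,0]
  ]
}}

```text
time: 7.85
position: [0.4987, 0.2162, 0.0573]
tool_rot: [-0.334, 0.623, 0.334, 0.623]
ft_force: [1.4, -0.3, -0.7]
grip_width: 0.0449
```

Little force, and it went down. Now I'll open, then lift straight up.

Call:
{"fn": "step_arm", "kwargs": {
  "slide": [
    [0,0,0],
    [0,0,0],
    [0,0,0],
    [0,0,0],
    [0,0,0],
    [0,0,0],
    [0,0,0],
    [0,0,0],
    [0,0,0.1],
    [0,0,0.3],
    [0,0,0.7],
    [0,0,1.0]
  ],
  "turn": [
    [0,0,0],
    [0,0,0],
    [0,0,0],
    [0,0,0],
    [0,0,0],
    [0,0,0],
    [0,0,0],
    [0,0,0],
    [0,0,0],
    [0,0,0],
    [0,0,0],
    [0,0,0]
  ],
  "jaw": 1
}}

```text
time: 9.05
position: [0.4988, 0.2161, 0.1592]
tool_rot: [-0.334, 0.623, 0.334, 0.624]
ft_force: [0.6, -0.8, -0.5]
grip_width: 0.0869
```

Call:
{"fn": "step_arm", "kwargs": {
  "slide": [
    [0,0,0.4],
    [0,0,0.7],
    [0,0,0.8],
    [0,0,0.8]
  ],
  "turn": [
    [0,0,0],
    [0,0,0],
    [0,0,0],
    [0,0,0]
  ]
}}

```text
time: 9.45
position: [0.4993, 0.2163, 0.2389]
tool_rot: [-0.334, 0.622, 0.334, 0.625]
ft_force: [-0.5, -0.3, -0.5]
grip_width: 0.0872
```

Run:
```python
from rig import get_obs,vision
from h import *
o=get_obs();print(o["time"],o["position"],o["ft_force"],o["grip_width"])
a=[]
for n in("scene","side","wrist"):
    c=vision.camera(n)
    if n!="wrist": a.append(c["image"][120:360,300:620] if n=="scene" else c["image"][240:480,200:520])
    else: cv2.imwrite("pics/w3.png",cv2.cvtColor(c["image"],cv2.COLOR_RGB2BGR))
    W=cloud(c);hsv=cv2.cvtColor(c["image"],cv2.COLOR_RGB2HSV)
    red=((hsv[...,0]<6)|(hsv[...,0]>174))&(hsv[...,1]>140)&(hsv[...,2]>30)&(W[...,2]>.02)&(np.hypot(W[...,0]-.4988,W[...,1]-.2165)<.06)
    R=W[red];print(n,len(R),"zhist",np.histogram(R[:,2],bins=np.arange(.02,.1,.005)))
    t=R[abs(R[:,2]-.081)<.004]
    if len(t): print(cv2.minAreaRect((t[:,:2]*1000).astype(np.float32)),np.median(t[:,2]))
cv2.imwrite("pics/s3.png",cv2.cvtColor(np.hstack(a),cv2.COLOR_RGB2BGR))
```

```text
9.45 [0.49930798 0.21627172 0.2388691 ] [-0.455469   -0.27529939 -0.45331728] 0.08724373731877483
scene 1249 zhist (array([  0,   0,   1,  19,  25, 173, 277,  95,  91,  89, 104, 205, 170,
         0,   0]), array([0.02 , 0.025, 0.03 , 0.035, 0.04 , 0.045, 0.05 , 0.055, 0.06 ,
       0.065, 0.07 , 0.075, 0.08 , 0.085, 0.09 , 0.095]))
((498.3863220214844, 216.3468475341797), (43.11290740966797, 45.6280517578125), 60.05732345581055) 0.08001747886933852
side 2353 zhist (array([  3,   0,   0,  44,  43, 350, 512, 120, 138, 130, 154, 406, 433,
         0,   0]), array([0.02 , 0.025, 0.03 , 0.035, 0.04 , 0.045, 0.05 , 0.055, 0.06 ,
       0.065, 0.07 , 0.075, 0.08 , 0.085, 0.09 , 0.095]))
((496.6770935058594, 218.1937713623047), (45.14673614501953, 44.22711944580078), 59.80306625366211) 0.08012543832950994
wrist 3082 zhist (array([   1,    7,    1,    0,    0,   59, 1277,   41,   44,   63,   77,
        137, 1375,    0,    0]), array([0.02 , 0.025, 0.03 , 0.035, 0.04 , 0.045, 0.05 , 0.055, 0.06 ,
       0.065, 0.07 , 0.075, 0.08 , 0.085, 0.09 , 0.095]))
((496.8576965332031, 216.1409454345703), (44.13446044921875, 44.20124435424805), 60.18587875366211) 0.08126968796931244
```

View pics/s3.png

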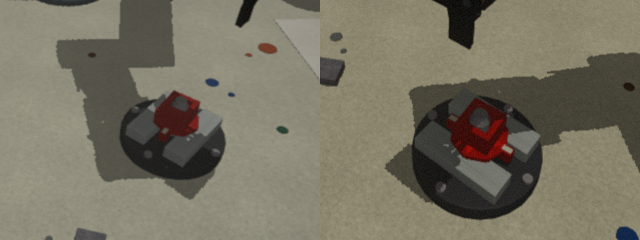

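View pics/w3.png

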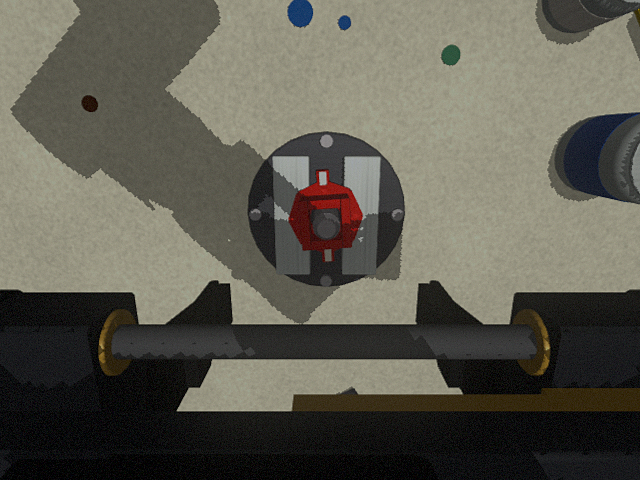

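The hub sits down in the keyway: wrist view centre (325,215), white tabs between the two blocks. The collar top went from 91 to 81 mm. I'll check flatness and that blue hasn't moved, then hand in.

Run:
```python
from rig import get_obs,vision,hand_in
from h import *
import pickle
c=vision.camera("wrist");W=cloud(c);hsv=cv2.cvtColor(c["image"],cv2.COLOR_RGB2HSV)
red=((hsv[...,0]<6)|(hsv[...,0]>174))&(hsv[...,1]>140)&(hsv[...,2]>30)
for z in(.081,.051):
    R=W[red&(abs(W[...,2]-z)<.003)&(np.hypot(W[...,0]-.4988,W[...,1]-.2165)<.06)]
    A=np.c_[R[:,:2]-R[:,:2].mean(0),np.ones(len(R))];s=np.linalg.lstsq(A,R[:,2],rcond=None)[0]
    print(z,"tilt deg",np.degrees(s[:2]),s[2])
s=vision.camera("scene");o=pickle.load(open("d0.pkl","rb"))["scene"]
print("blue diff",np.abs(s["image"][160:270,140:270].astype(int)-o["image"][160:270,140:270]).mean())
print(hand_in())
```

```text
0.081 tilt deg [-0.10530688  0.15825566] 0.08122636153430268
0.051 tilt deg [-0.08874999  0.08105345] 0.051381843060596455
blue diff 4.736270396270396
the job is handed in; nothing more can be done
None
```

The red hub is seated. I turned it about 55° counter-clockwise on its spindle, lowered it 10 mm into the keyway, let go, lifted clear and handed in after about 9.6 s.

**Last checks:**
- **Height:** the collar top went from 91 to 81 mm, and the disc top is at 51 mm, as expected when seated.
- **Flatness:** tilt is under 0.2°, and both white tabs show between the shoulder blocks.
- **Alignment:** the collar measures about 60°, against about 56.4° for the keyway. That is 3–4° off parallel, still inside the 10° limit.
- **Force:** the highest wrist reading I saw was about 7 N, and it was under 1 N after release.
- **Blue hub:** the arm stayed well away from it. The before and after images of that area differ by about 4.7 grey levels on average. I took that as noise or lighting and did not look into it further.

**One error:** a unit slip in the descent made my first grasp about 14 mm off-centre. It pushed the hub lightly, still on its spindle. I opened, re-centred and regripped before turning.

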